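# Hang the lamp carrier over to the test rail and lock it on its contact

### The job

Take the carrier with the orange tab on the feed rail, lift it over the end stop, thread it over the end stop of the test rail and hang it on that rail. Then slide it gently along the rail against the spring plunger until it drops fully down into the notch there, and let go so that it stays locked in, level and at rest. Be gentle with the rails and the plunger, and leave everything else as it is.

Things in the scene. Friction and masses are not known exactly. Their poses are not given: they have to be found in the camera images.
- feed_rail: Feed rail stand, fixed. Origin on the table under the rail's free end, z up, +y along the level rail towards its post. Aluminium bar 12 mm wide (x), 24 mm deep, top 165 mm above the table, free from y = 0 to the post at y = 198 mm (post 30 mm wide, blue cap to 26 mm above the rail top). Below it only a base plate 100 mm wide, 12 mm thick: carriers can leave only past the free end.
- feed_stop_top (a point): Top centre of the feed rail's red end stop, which fills y = 0 to 6 mm of the feed stand's frame at the free end, 12 mm wide, rising 12 mm above the rail top. Axes as the stand's.
- test_rail: Test rail stand, fixed. Origin on the table under the rail's free end, z up; the level rail runs from there towards -y. Aluminium bar 12 mm wide (x), 24 mm deep, top 165 mm above the table, post at y = -202 mm, base plate 100 mm wide, 12 mm thick. On the rail sits a clamped stop slide with a notch and a spring plunger; its place along the rail is NOT measured (see search_near).
- test_stop_top (a point): Top centre of the test rail's red end stop, which fills y = 0 to -6 mm of the test stand's frame at the free end, 12 mm wide, rising 12 mm above the rail top.
- test_track (a point): Point on the top of the test rail, 40 mm in from its free end (y = -40 mm of the stand): smooth flat track, clear for landing a carrier in every case. The track stays smooth and flat up to the notch. No rail or stop may be loaded with more than 35 N.
- search_near (a point): Point on the rail top at y = -70 mm of the test stand: the nearest place where the notch's near edge may lie. The notch: square-edged dip in the rail top, 6 mm deep, 46 mm long towards -y. From its far end a brass plunger (12 mm wide, from 5 mm below to 3 mm above the rail top) points back along +y; free, its face is 25 mm beyond the near edge.
- search_far (a point): Point at y = -100 mm: the farthest place of the notch's near edge. Find it by feel or eye. Behind the plunger a blue housing 30 mm wide, top 9 mm above the rail top. The 30 mm carrier plate meets the plunger 5 mm before it clears the near edge. Let down into the notch it is pushed back against the near edge by the plunger and so locked; let go before that, it is pushed back out.
- plunger (a joint): How far the spring plunger is pressed along -y, 0 to 0.012 m. 1.4 N to start, then 0.7 N per mm more: about 5 N when the plate just clears the notch's near edge (0.005), 9.8 N at 0.012, where it is hard. With it pressed 0.006 to 0.011 the plate can be lowered into the notch; locked it stays at about 0.005. More than 16 N on it ruins it.
- carrier_grip (a point): Centre of the grip tab of the carrier to transfer (orange hanger, white spot lamp below, 0.2 to 0.4 kg). Tab 14 mm in its x, 20 mm in its y, upright; tab top 27 mm above this point, top of the plate 34 mm below it. y along the rail, z up. Hanging on a rail it is 207 mm above the table, in the notch 201 mm. Starts on the feed rail, 32 to 60 mm from the free end. Tab and all move as one rigid piece.
- carrier_plate (a point): Centre of the underside of the carrier's plate, which rides on the rail, 42 mm under the tab centre. Plate 26 mm in x, 30 in y, 8 thick. Under it a closed loop round the rail, 30 mm long in y, 18 mm clear in x, 54 mm clear in height (so it passes an end stop with the plate 12 to 30 mm above the rail top). Under the loop a lamp 50 mm across, reaching 114 mm below this point.
- other_carrier_grip (a point): Tab centre of a second carrier, alike but with a grey tab, behind the orange one on the feed rail, centres at least 85 mm apart. To be left alone.
- spare_lamp_mid (a point): Bystander, leave alone: loose white spot lamp standing face down, 50 mm across, 55 mm high. Point 15 mm up on its own z at its middle (as it lies).
- screwdriver_mid (a point): Bystander, leave alone: loose screwdriver lying down. Point 15 mm up on its own z at its middle (as it lies).
- mouse_mid (a point): Bystander, leave alone: black computer mouse 100 x 58 x 30 mm. Point 15 mm up on its own z at its middle (as it lies).
- meter_mid (a point): Bystander, leave alone: yellow hand meter 150 x 75 x 35 mm. Point 15 mm up on its own z at its middle (as it lies).
- tape_mid (a point): Bystander, leave alone: blue ring of tape, 90 mm across, 24 mm high. Point 15 mm up on its own z at its middle (as it lies).
- parts_tray_mid (a point): Bystander, leave alone: blue open tray 120 x 160 x 30 mm. Point 15 mm up on its own z at its middle (as it lies).
Mind the look-alikes: they are no part of the job. Leave any blue or pink look-alike of the part that bears carrier_grip alone.

How it is judged:
By the outcome, as a careful person would: the job done as asked, in the order asked, and still so for the second after the job is handed in, with the robot touching nothing.
It also fails if it takes over 70 s, if anything falls off the work surface, if the arm or the gripper's body presses on something with over 40 N, if the wrist force passes 120 N, or if a joint passes its speed limit or range.

### The arm

A 6-joint arm with a two-finger parallel gripper is mounted at the origin on the work surface. World frame = base frame: x ahead of the robot, y to its left, z up, the work surface at z = 0. Lengths are in mm, angles in rad, forces in N, time in s.
With the tool pointing down it reaches from about 275 to 750 mm from the base axis. Payload 10.2 kg.
Tool frame: the origin (TCP) lies at the very end of the fingers, on their centre line; the grasp point (between the pads) lies 19 mm behind it (ctrl.grip_depth is the distance from the TCP to the grasp point, in mm); z points along the fingers, x is the direction in which the jaws open and shut, and the axes are right-handed (so a half turn about z gives the same grasp; the last joint's range is limited). The gripper opens to 85 mm and grips with 20 to 120 N. Pads are 22 mm wide; open, the fingers measure 114 mm over their backs; the gripper's body (76 mm by 85 mm) begins 54 mm behind the grasp point. The pads swing forward as they close: fully open they stand 13 mm farther back than shut.
Start: joints at [-1.328, 0.313, 1.498, -0, 1.331, -0.223], TCP at [235.786, -469.08, 231.294] pointing down, gripper open.
Joint ranges: [-2.94, 2.94], [-0.97, 2.17], [0.19, 2.56], [-1.23, 4.37], [0.02, 3.11], [-2.88, 2.88]. Speed limits (rad/s): [2.39, 2.39, 3.01, 3.14, 3.14, 3.14].

### API

Orientations are given as a unit quaternion [w, x, y, z].
In Python, from rig import ctrl gives the robot as it stands.
- The arm moves only by the tool play_rows, never from a script. Its argument "motion" is a list of rows, each a list of 2 entries, a list of its own where there are three numbers: the shift along the tool's x, y, z in mm, then the turn, a rotation vector about the tool's x, y, z in degrees. A call has 1 to 20 rows; each row shifts and turns the commanded pose from where the row before left it, along the tool's axes as they then stand; what a row does not reach is not made up. A row lasts 1/12 s, in which the tool goes at most 41.7 mm and 7.16 degrees, less where a joint would pass 70% of its speed; a pose out of reach is approached as far as the arm can. A call with a gripper value outside its range is refused whole. "fingers" is the finger opening in mm, from 0 to 85.4, set as the call begins (left out, the last holds). The fingers move at their own pace and stop on an object; "squeeze" is the grip in N (left out, the last holds). Time passes only in rows, so rows that do not move let the fingers close. It gives the time, the measured TCP pose, the force and the opening at its end, in the units of the state.
- ctrl.sense(): the state, without advancing time (a new reading comes with each control period).
- ctrl.capture(name): name is "scene" or "top"; returns the picture (384x512x3 uint8, red, green, blue); there is no depth.
- ctrl.get_calibration(name): a dict with "K" (3x3 intrinsics, pixels), "R" (3x3) and "t" (3): a world point X has camera coordinates R X + t. Camera axes: x right, y down, z forward; pixel columns grow to the right and rows downward; lengths in mm; the calibration is good to about 2 mm. A picture is of the moment at which its call begins. get_calibration takes no time and is no camera call.
- ctrl.finish_job(): hands the job in, once; it reports no verdict.
Trained networks look in the newest picture that a camera, given by its name, has taken for a name from the list of things; names that differ only in an ending like _2 or _b are one class to them, and where a whole thing is asked for, a point or a joint stands for the part that bears it (a point fixed in the world has none). Each returns a list of dicts, best first, with "p" (0 to 1); they miss things now and then, are a little off and sometimes report something else, mostly with a low value. They report only what shows in the picture. A call takes as long as a camera call. They do not tell look-alikes from the thing itself.
- ctrl.spot_in(camera, name): "position" ([column, row] as shares, 0 to 1, of the picture: columns of its width, rows of its height, amid what is visible of it).
The state is a dict: "time_s": time; "joints": joint angles; "dq": joint speeds; "tau": joint torques, N m; "eef_pos": TCP position; "ee_rot": TCP orientation; "force": force on the tool from outside, world axes, zero at the start; "wrist_torque": the same for the moment, N m; "grip_width": opening from 0.0 (shut) to 1.0 (fully open).
Only numpy, scipy, OpenCV 4.12 (cv2) and the standard library are available. Lean on these libraries where they do the work, as an engineer would, in place of code of your own. Each camera call takes 0.05 s, during which the arm holds its last target. There are 200 camera calls.

## Working session

There is one attempt and no reset: what is moved stays moved. The work goes in short steps, Python scripts to look and compute and a tool call to move; the robot and the scene stay as the last step left them, time stands still between calls to the robot, and variables do not carry over. Pictures are saved under pics/ and viewed, about 8 in all and at most 12, crops included, and the job is handed in when it is done.

Besides the shell and the picture viewer there is one more tool, called after "Emit:" by a JSON object that holds its "fn" and its "kwargs". play_rows: Moves the arm, as the interface text tells. Its arguments: {"type":"object","properties":{"motion":{"type":"array"},"fingers":{"type":"number"},"squeeze":{"type":"number"}},"required":["motion"]}

```bash
mkdir -p pics; ls
python3 - <<'E'
from rig import ctrl
import cv2,numpy as np
print(ctrl.sense())
for c in("scene","top"):
    im=ctrl.capture(c); cv2.imwrite(f"pics/{c}0.png",im[:,:,::-1])
    k=ctrl.get_calibration(c); print(c,{a:np.round(b,3).tolist() for a,b in k.items()})
    for n in["feed_stop_top","test_stop_top","test_track","search_near","search_far","carrier_grip","carrier_plate","other_carrier_grip","feed_rail","test_rail","plunger"]:
        try: print(n,[(np.round(np.array(d["position"])*[512,384],1).tolist(),round(d["p"],2)) for d in ctrl.spot_in(c,n)][:4])
        except Exception as e: print(n,e)
E
```

```text
pics
{'time_s': 0.0, 'joints': array([-1.32845296e+00,  3.13463657e-01,  1.49844899e+00,  8.29878368e-06,
        1.33103935e+00, -2.23417551e-01]), 'dq': array([-6.54982398e-04, -5.30617269e-04,  5.04538864e-04,  2.03628654e-05,
       -2.68525521e-04, -1.44768606e-03]), 'tau': array([ 1.80230585e-03, -4.12266827e+01, -2.59744728e+01, -2.25510678e-05,
        4.22106401e-03,  2.78322773e-06]), 'eef_pos': array([ 235.6951976 , -468.81648679,  230.72361952]), 'ee_rot': array([-4.78908080e-04,  8.51205133e-01, -5.24832697e-01, -4.82304637e-04]), 'force': array([-0.91523774, -0.02656763,  0.24108233]), 'wrist_torque': array([-0.00452351, -0.0133688 , -0.02690008]), 'grip_width': 1.00276976411552}
scene {'K': [[383.241, 0.0, 254.814], [0.0, 383.241, 186.743], [0.0, 0.0, 1.0]], 'R': [[0.654, 0.757, -0.017], [0.6, -0.532, -0.598], [-0.461, 0.381, -0.802]], 't': [-370.264, -249.549, 1252.232]}
feed_stop_top [([334.0, 171.6], 0.95)]
test_stop_top [([170.2, 251.0], 0.78)]
test_track [([167.1, 249.1], 0.7)]
search_near [([169.1, 252.9], 0.57)]
search_far [([166.9, 249.4], 0.94)]
carrier_grip [
[... 418 characters left out ...]
0.0, 1.0]], 'R': [[-0.009, -1.0, -0.002], [-0.98, 0.009, -0.198], [0.198, -0.0, -0.98]], 't': [16.477, 574.445, 1251.044]}
feed_stop_top [([158.2, 192.3], 0.67)]
test_stop_top [([332.2, 221.4], 0.77)]
test_track [([329.4, 218.7], 0.96)]
search_near [([331.3, 220.6], 0.89), ([158.7, 193.4], 0.5)]
search_far [([330.7, 219.3], 0.94), ([250.5, 240.9], 0.2)]
carrier_grip [([196.1, 185.9], 0.89), ([197.7, 130.3], 0.69), ([198.2, 231.5], 0.68), ([162.6, 241.7], 0.68)]
carrier_plate [([160.3, 239.7], 0.84), ([200.9, 233.5], 0.82), ([228.4, 147.9], 0.6), ([198.2, 134.1], 0.59)]
other_carrier_grip [([144.2, 180.6], 0.64)]
feed_rail [([159.4, 189.9], 0.83)]
test_rail [([331.2, 218.2], 0.65)]
plunger []
```

Run:
```python
import cv2
a=cv2.imread("pics/scene0.png");b=cv2.imread("pics/top0.png")
cv2.imwrite("pics/v1.png",cv2.resize(a[60:330,80:440],None,fx=2.2,fy=2.2,interpolation=2))
cv2.imwrite("pics/v2.png",cv2.resize(b[80:340,90:440],None,fx=2.28,fy=2.28,interpolation=2))
```

```text
(no output)
```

View pics/v1.png

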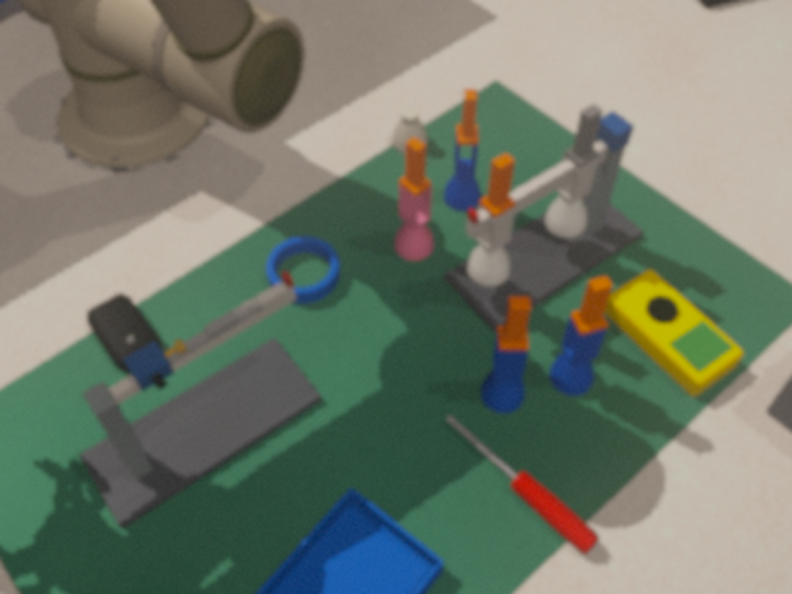

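View pics/v2.png

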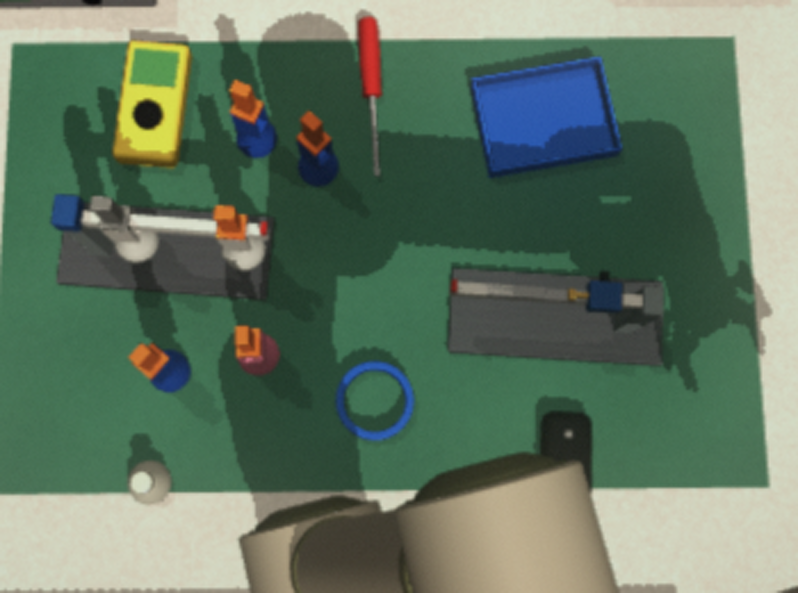

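Targets: orange tab on the white lamp, on the feed rail: scene ≈(308,142), top ≈(191,177). The blue/pink-bodied ones, at scene (268,134), (292,110), (315,207) and (350,198), stand on the table and are look-alikes. The red stops are at top (206,180) and (290,205).

```bash
cat > h.py <<'E'
import numpy as np,cv2
from rig import ctrl
C={c:ctrl.get_calibration(c) for c in("scene","top")}
def proj(c,X):
    k=C[c];p=(np.atleast_2d(X)@np.array(k["R"]).T+k["t"])@np.array(k["K"]).T
    return p[:,:2]/p[:,2:]
def ray(c,uv):
    k=C[c];R=np.array(k["R"]);o=-R.T@k["t"];d=R.T@np.linalg.inv(k["K"])@[*uv,1];return o,d/np.linalg.norm(d)
def atz(c,uv,z):
    o,d=ray(c,uv);return o+d*(z-o[2])/d[2]
def tri(a,b):
    o1,d1=ray("scene",a);o2,d2=ray("top",b)
    s=np.linalg.lstsq(np.c_[d1,-d2],o2-o1,rcond=None)[0]
    p,q=o1+s[0]*d1,o2+s[1]*d2;return (p+q)/2,np.linalg.norm(p-q)
def blob(im,col,near,r=20):
    h=cv2.cvtColor(im,cv2.COLOR_RGB2HSV).astype(int);H,S,V=h[...,0],h[...,1],h[...,2]
    m={"red":((H<6)|(H>172))&(S>110)&(V>60),"orange":(H>=6)&(H<16)&(S>150)&(V>80)}[col].astype(np.uint8)
    n,l,st,ce=cv2.connectedComponentsWithStats(m)
    i=min([i for i in range(1,n) if st[i,4]>4],key=lambda i:np.hypot(*(ce[i]-near)))
    return ce[i],st[i],l==i
E
python3 - <<'E'
from h import *
ims={c:cv2.imread(f"pics/{c}0.png")[:,:,::-1].copy() for c in C}
for n,col,a,b in[("feedstop","red",(295,158),(206,180)),("teststop","red",(210,187),(290,205)),("tab","orange",(308,142),(191,177))]:
    A=blob(ims["scene"],col,a);B=blob(ims["top"],col,b)
    print(n,A[0],A[1],B[0],B[1],*tri(A[0],B[0]))
for z in(171,177): print(z,[atz(c,p,z).round(1) for c,p in(("top",(206,180)),("top",(290,205)))])
# oversized crops for hand reading
cv2.imwrite("pics/v3.png",np.vstack([cv2.resize(ims["top"][160:216,110:215],(798,426),interpolation=2)])[:,:,::-1])
t=cv2.resize(ims["top"][190:222,280:390],(792,230),interpolation=2);s=cv2.resize(ims["scene"][175:265,110:220],(440,360),interpolation=2)
s2=cv2.resize(ims["scene"][105:195,270:360],(352,360),interpolation=2)
cv2.imwrite("pics/v4.png",np.vstack([t,np.hstack([s,s2])])[:,:,::-1])
E
```

```text
feedstop [294.6 157.3] [293 155   4   6  20] [205.42857143 179.19047619] [204 177   4   6  21] [577.50793149 117.68633179 172.60663887] 1.4921677864397267
teststop [209.88888889 186.22222222] [209 184   3   5   9] [288.63636364 205.        ] [288 203   3   5  11] [513.24409912 -80.31721868 171.46614097] 1.8803580389030694
tab [306.50236967 145.42654028] [299 131  14  27 211] [190.41317365 177.23952096] [184 170  15  15 167] [579.18118268 152.194929   189.41504226] 0.18563904304364187
171 [array([576.3, 117.1, 171. ]), array([513.7, -82.8, 171. ])]
177 [array([575. , 116.5, 177. ]), array([512.7, -82.3, 177. ])]
```

View pics/v3.png

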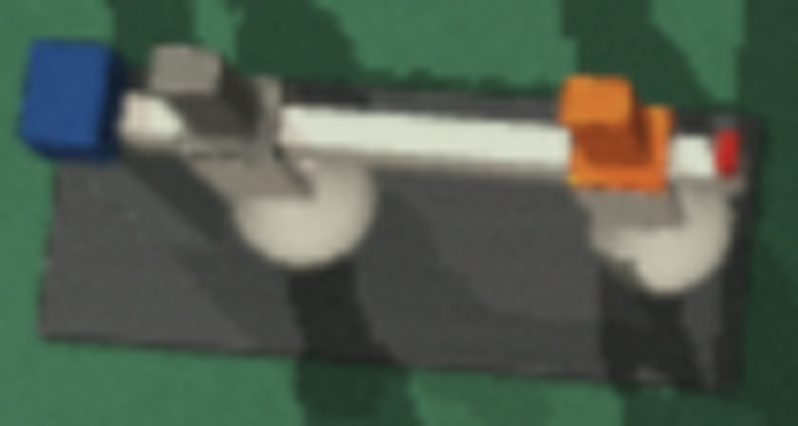

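View pics/v4.png

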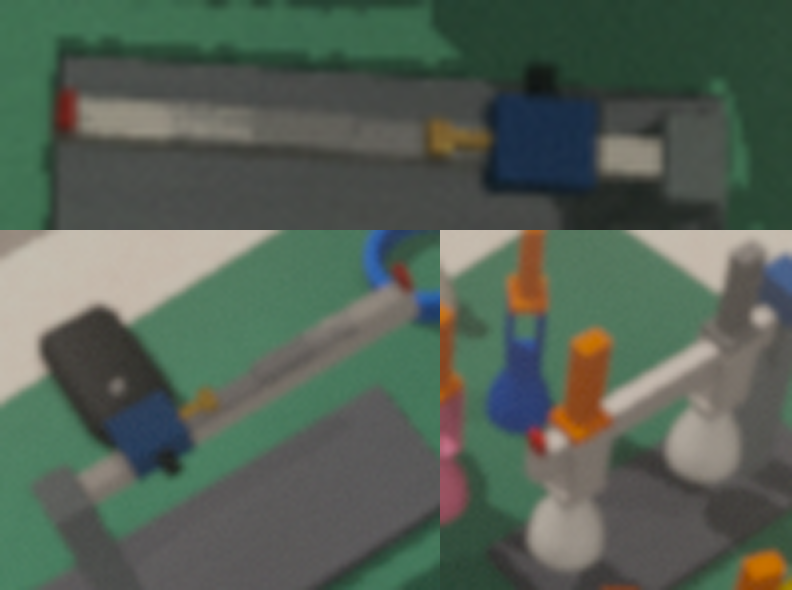

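Run:
```python
from h import *
f=lambda u,v,s,o:((u+.5)/s-.5+o[0],(v+.5)/s-.5+o[1])
F=lambda u,v,z:atz("top",f(u,v,7.6,(110,160)),z).round(1)
T=lambda u,v,z:atz("top",f(u,v,7.2,(280,190)),z).round(1)
S1=lambda u,v:f(u,v-230,4,(110,175)); S2=lambda u,v:f(u-440,v-230,3.95,(270,105))
print("feed stop top",F(727,150,177),"rail",F(285,125,165),F(690,156,165),"tabtop",F(597,100,234),"platetop",F(620,145,173))
print("tabtop scene",atz("scene",S2(590,342),234).round(1), "stop", atz("scene",S2(537,438),175).round(1))
print("test stop",T(67,110,177),"rail",T(95,117,165),T(400,136,165),T(630,156,165),"plunger face",T(429,138,168))
print("scene stop",atz("scene",S1(402,274),175),"plungertip",atz("scene",S1(213,398),168),"rail mid",atz("scene",S1(300,340),165))
p1,p2=tri(S1(402,276),f(67,112,7.2,(280,190))); print(p1,p2)
```

```text
feed stop top [576.7 118.4 177. ] rail [588.8 259.9 165. ] [577.6 131.2 165. ] tabtop [579.6 152.2 234. ] platetop [579.5 152.5 173. ]
tabtop scene [580.7 148.2 234. ] stop [577.9 114.7 175. ]
test stop [513.1 -79.6 177. ] rail [512.7 -89.8 165. ] [ 505.4 -190.4  165. ] [ 498.  -266.1  165. ] plunger face [ 504.2 -199.5  168. ]
scene stop [514.22148282 -81.06983278 175.        ] plungertip [ 508.87050324 -202.0833795   168.        ] rail mid [ 506.61805636 -145.76985525  165.        ]
[513.1931607  -80.34037291 171.59909959] 0.6931575156636159
```

Emit:
{"fn": "play_rows", "kwargs": {"motion": [[[0,0,-8],[0,0,-6.5]],[[0,0,-8],[0,0,-6.5]],[[0,0,-8],[0,0,-6.5]],[[0,0,-8],[0,0,-6.5]],[[0,0,-8],[0,0,-6.5]],[[0,0,-8],[0,0,-6.5]],[[0,0,-8],[0,0,-6.5]],[[0,0,-8],[0,0,-6.5]],[[0,0,-8],[0,0,-6.5]]], "fingers": 50}}

```text
time_s: 1.95
eef_pos: [235.8, -469.0, 303.7]
ee_rot: [-0.0, 0.999, -0.039, -0.0]
force: [-0.4, 0.9, -0.0]
grip_width: 0.582
```

Emit:
{"fn": "play_rows", "kwargs": {"motion": [[[16,-33,0],[0,0,0]],[[16,-33,0],[0,0,0]],[[16,-33,0],[0,0,0]],[[16,-33,0],[0,0,0]],[[16,-33,0],[0,0,0]],[[16,-33,0],[0,0,0]],[[16,-33,0],[0,0,0]],[[16,-33,0],[0,0,0]],[[16,-33,0],[0,0,0]],[[16,-33,0],[0,0,0]],[[16,-33,0],[0,0,0]],[[16,-33,0],[0,0,0]],[[16,-33,0],[0,0,0]],[[16,-33,0],[0,0,0]],[[16,-33,0],[0,0,0]],[[16,-33,0],[0,0,0]],[[16,-33,0],[0,0,0]],[[16,-33,0],[0,0,0]],[[0,0,0],[0,0,0]],[[0,0,0],[0,0,0]]]}}

```text
time_s: 3.62
eef_pos: [572.8, 100.0, 302.5]
ee_rot: [0.0, 0.999, -0.041, -0.001]
force: [-0.2, -0.3, 0.1]
grip_width: 0.584
```

Emit:
{"fn": "play_rows", "kwargs": {"motion": [[[1,-17,10],[0,0,0]],[[1,-17,10],[0,0,0]],[[1,-17,10],[0,0,0]],[[0,0,10],[0,0,0]],[[0,0,10],[0,0,0]],[[0,0,0],[0,0,0]],[[0,0,0],[0,0,0]]]}}

```text
time_s: 4.2
eef_pos: [579.7, 148.0, 253.2]
ee_rot: [0.0, 0.999, -0.043, -0.0]
force: [0.5, 0.2, 0.8]
grip_width: 0.584
```

```bash
cat > look.py <<'E'
from h import *
import sys
def crop(im,c,w,h,W,H,pts):
    x,y=int(c[0]-w/2),int(c[1]-h/2);x=max(0,min(x,512-w));y=max(0,min(y,384-h));s=W/w
    o=cv2.resize(im[y:y+h,x:x+w],(W,H),interpolation=2)
    for p in pts: cv2.drawMarker(o,(int((p[0]-x+.5)*s),int((p[1]-y+.5)*s)),(0,255,255),cv2.MARKER_CROSS,10,1)
    return o,(x,y,s)
def look(name,center,pts):
    out=[]
    for c in("scene","top"):
        im=np.ascontiguousarray(ctrl.capture(c));cv2.imwrite(f"pics/{name}_{c}.png",im[:,:,::-1])
        o,m=crop(im,proj(c,center)[0],100,120,400,480,proj(c,np.array(pts)));out.append(o);print(c,m)
    cv2.imwrite(f"pics/{name}.png",np.hstack(out)[:,:,::-1])
E
python3 - <<'E'
from look import *
s=ctrl.sense();p=s["eef_pos"];print(p,s["ee_rot"])
look("v5",[580,150,220],[p,[580,150.5,234]])
E
```

```text
[579.72273951 147.9942624  253.22215739] [ 1.67885319e-04  9.99089371e-01 -4.26648662e-02 -3.30989685e-04]
scene (257, 76, 4.0)
top (139, 113, 4.0)
```

View pics/v5.png

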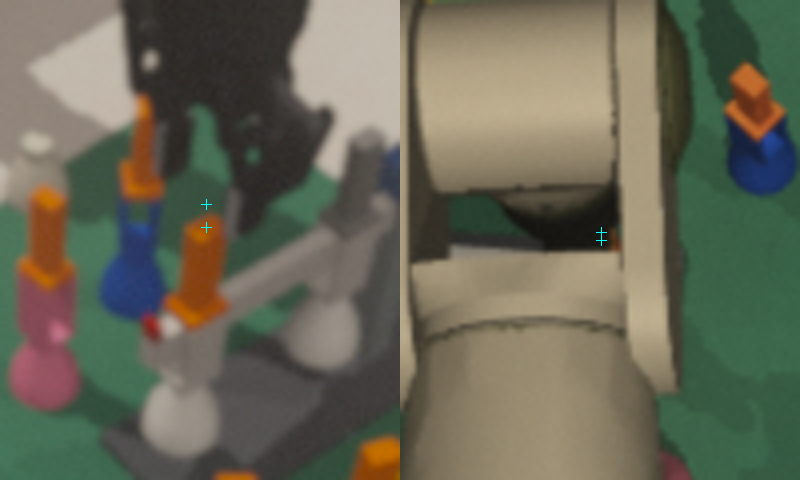

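Emit:
{"fn": "play_rows", "kwargs": {"motion": [[[0,-1,10],[0,0,0]],[[0,-1,10],[0,0,0]],[[0,0,10],[0,0,0]],[[0,0,10],[0,0,0]],[[0,0,10],[0,0,0]],[[0,0,6],[0,0,0]],[[0,0,5],[0,0,0]],[[0,0,0],[0,0,0]],[[0,0,0],[0,0,0]]]}}

```text
time_s: 5.05
eef_pos: [580.1, 151.2, 192.4]
ee_rot: [0.0, 0.999, -0.042, 0.0]
force: [0.6, -0.1, 0.6]
grip_width: 0.587
```

Emit:
{"fn": "play_rows", "kwargs": {"motion": [[[0,0,0],[0,0,0]],[[0,0,0],[0,0,0]],[[0,0,0],[0,0,0]],[[0,0,0],[0,0,0]],[[0,0,0],[0,0,0]],[[0,0,0],[0,0,0]]], "fingers": 22, "squeeze": 25}}

```text
time_s: 5.55
eef_pos: [580.1, 151.2, 192.4]
ee_rot: [-0.0, 0.999, -0.042, 0.0]
force: [0.2, -0.9, -0.2]
grip_width: 0.255
```

Emit:
{"fn": "play_rows", "kwargs": {"motion": [[[0,0,0],[0,0,0]],[[0,0,0],[0,0,0]],[[0,0,0],[0,0,0]],[[0,0,0],[0,0,0]],[[0,0,0],[0,0,0]],[[0,0,0],[0,0,0]],[[0,0,0],[0,0,0]],[[0,0,0],[0,0,0]]], "fingers": 4}}

```text
time_s: 6.22
eef_pos: [580.1, 151.3, 192.4]
ee_rot: [-0.0, 0.999, -0.042, 0.0]
force: [-0.3, -0.6, 1.1]
grip_width: 0.161
```

Emit:
{"fn": "play_rows", "kwargs": {"motion": [[[0,0,0],[0,0,0]],[[0,0,0],[0,0,0]],[[0,0,0],[0,0,0]],[[0,0,-2],[0,0,0]],[[0,0,-3],[0,0,0]],[[0,0,-4],[0,0,0]],[[0,0,-4],[0,0,0]],[[0,0,-4],[0,0,0]],[[0,0,-4],[0,0,0]],[[0,0,0],[0,0,0]],[[0,0,0],[0,0,0]],[[0,0,0],[0,0,0]]], "fingers": 0, "squeeze": 80}}

```text
time_s: 7.22
eef_pos: [579.9, 151.2, 213.1]
ee_rot: [0.0, 0.999, -0.042, -0.0]
force: [0.8, 0.2, -3.1]
grip_width: 0.157
```

Run:
```python
from look import *
s=ctrl.sense();p=s["eef_pos"];print(p,s["ee_rot"],s["force"],s["wrist_torque"],s["grip_width"])
look("v6",[580,140,190],[p,[577,117.5,177]])
```

```text
[579.9327749  151.23109918 213.1237824 ] [ 2.23759334e-05  9.99119202e-01 -4.19618300e-02 -1.59259968e-04] [ 0.81572954  0.21302929 -3.10791455] [-0.00559653  0.01656507  0.01957995] 0.15658665913373956
scene (253, 88, 4.0)
top (145, 116, 4.0)
```

View pics/v6.png

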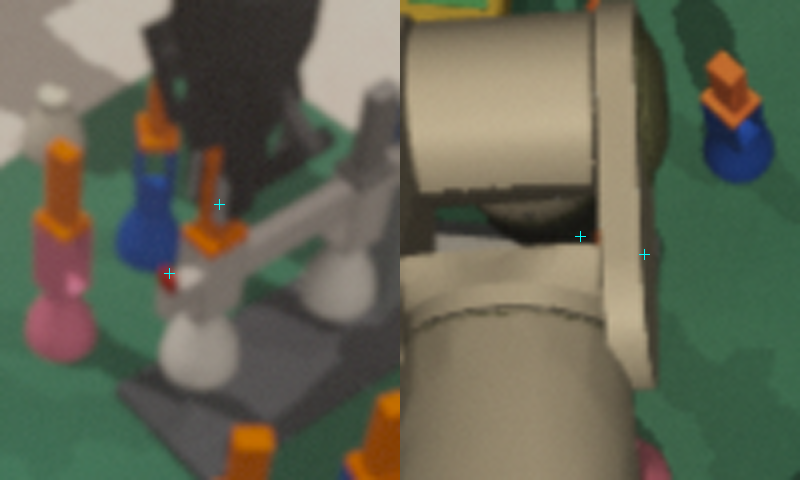

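Emit:
{"fn": "play_rows", "kwargs": {"motion": [[[0,2,0],[0,0,0]],[[0,4,0],[0,0,0]],[[0,5,0],[0,0,0]],[[0,5,0],[0,0,0]],[[0,5,0],[0,0,0]],[[0,5,0],[0,0,0]],[[0,5,0],[0,0,0]],[[0,5,0],[0,0,0]],[[0,5,0],[0,0,0]],[[0,5,0],[0,0,0]],[[0,5,0],[0,0,0]],[[0,5,0],[0,0,0]],[[0,5,0],[0,0,0]],[[0,5,0],[0,0,0]],[[0,4,0],[0,0,0]],[[0,2,0],[0,0,0]],[[0,0,0],[0,0,0]]]}}

```text
time_s: 8.73
eef_pos: [574.0, 79.0, 213.3]
ee_rot: [0.0, 0.999, -0.042, 0.0]
force: [1.7, -0.5, -2.0]
grip_width: 0.154
```

Emit:
{"fn": "play_rows", "kwargs": {"motion": [[[-1,3,0],[0,0,0]],[[-2,6,0],[0,0,0]],[[-4,10,0],[0,0,0]],[[-4,10,0],[0,0,0]],[[-4,10,0],[0,0,0]],[[-4,10,0],[0,0,0]],[[-4,10,0],[0,0,0]],[[-4,10,0],[0,0,0]],[[-4,10,0],[0,0,0]],[[-4,10,0],[0,0,0]],[[-4,10,0],[0,0,0]],[[-4,10,0],[0,0,0]],[[-3,8,0],[0,0,0]],[[-1,4,0],[0,0,0]],[[0,0,0],[0,0,0]],[[0,0,0],[0,0,0]],[[0,0,0],[0,0,0]]]}}

```text
time_s: 10.15
eef_pos: [517.1, -36.9, 213.3]
ee_rot: [-0.0, 0.999, -0.042, 0.0]
force: [-0.1, 0.4, -2.5]
grip_width: 0.158
```

Run:
```python
from look import *
s=ctrl.sense();p=s["eef_pos"];print(p,s["ee_rot"],s["force"],s["wrist_torque"],s["grip_width"])
look("v7",[515,-60,190],[p,[513.5,-80.3,177]])
```

```text
[517.14055477 -36.850818   213.2867454 ] [-8.14962446e-05  9.99125457e-01 -4.18128380e-02  3.52692192e-05] [-0.14855815  0.42308713 -2.51583224] [-0.01600634  0.04294303 -0.00892128] 0.15773231796499454
scene (167, 116, 4.0)
top (230, 143, 4.0)
```

View pics/v7.png

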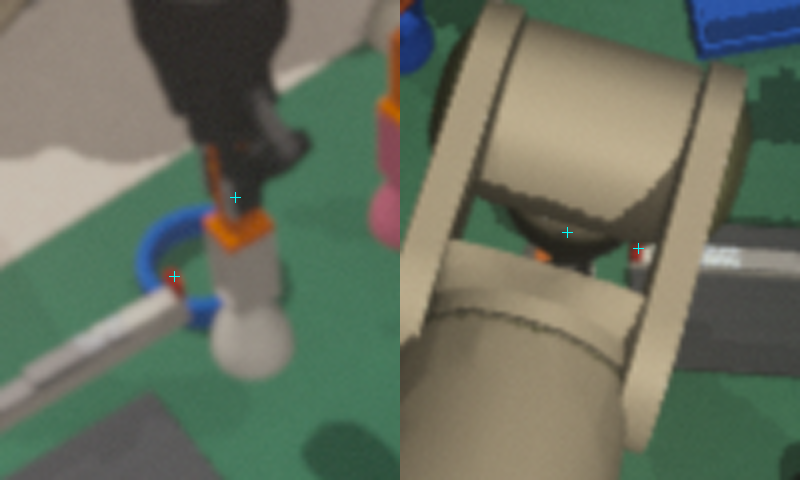

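Emit:
{"fn": "play_rows", "kwargs": {"motion": [[[0,2,0],[0,0,0]],[[0,4,0],[0,0,0]],[[0,4,0],[0,0,0]],[[0,4,0],[0,0,0]],[[0,4,0],[0,0,0]],[[0,3,0],[0,0,0]],[[0,3,0],[0,0,0]],[[0,3,0],[0,0,0]],[[0,3,0],[0,0,0]],[[0,3,0],[0,0,0]],[[0,2,0],[0,0,0]],[[0,0,0],[0,0,0]]]}}

```text
time_s: 11.25
eef_pos: [514.0, -72.4, 213.3]
ee_rot: [0.0, 0.999, -0.042, 0.0]
force: [-1.0, -0.6, -2.2]
grip_width: 0.146
```

Run:
```python
from look import *
s=ctrl.sense();p=s["eef_pos"];print(p,s["ee_rot"],s["force"],s["wrist_torque"],s["grip_width"])
look("v8",[513,-75,185],[p,[513.5,-80.3,177]])
```

```text
[514.04638843 -72.38945172 213.29620162] [ 1.96702434e-05  9.99110637e-01 -4.21655591e-02  5.53023687e-08] [-1.0001436  -0.57211545 -2.20887256] [-0.03184168  0.00063583  0.00133399] 0.1464446165531144
scene (161, 121, 4.0)
top (237, 144, 4.0)
```

View pics/v8.png

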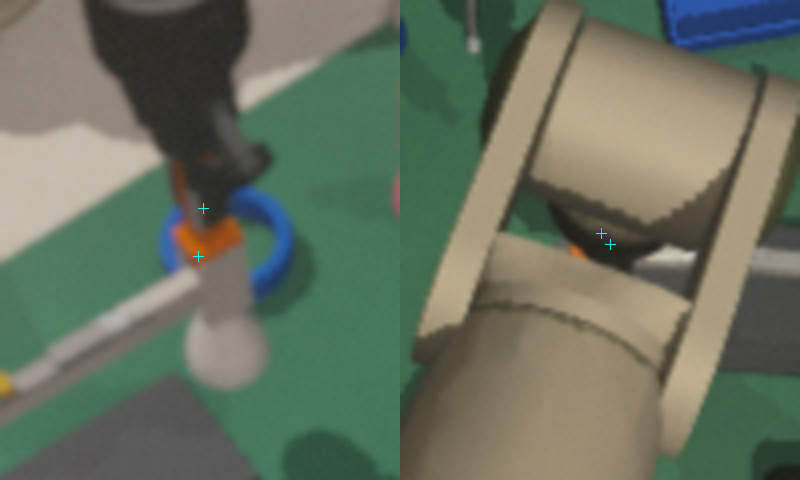

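Emit:
{"fn": "play_rows", "kwargs": {"motion": [[[0,2,0],[0,0,0]],[[0,3,0],[0,0,0]],[[0,4,0],[0,0,0]],[[0,4,0],[0,0,0]],[[0,4,0],[0,0,0]],[[0,4,0],[0,0,0]],[[0,4,0],[0,0,0]],[[0,4,0],[0,0,0]],[[0,4,0],[0,0,0]],[[0,4,0],[0,0,0]],[[0,4,0],[0,0,0]],[[0,3,0],[0,0,0]],[[0,2,0],[0,0,0]],[[0,0,0],[0,0,0]]]}}

```text
time_s: 12.52
eef_pos: [510.2, -118.3, 213.3]
ee_rot: [0.0, 0.999, -0.042, 0.0]
force: [-1.1, 0.5, -2.2]
grip_width: 0.152
```

Emit:
{"fn": "play_rows", "kwargs": {"motion": [[[0,0,2],[0,0,0]],[[0,0,3],[0,0,0]],[[0,0,3],[0,0,0]],[[0,0,3],[0,0,0]],[[0,0,3],[0,0,0]],[[0,0,2],[0,0,0]],[[0,0,2],[0,0,0]],[[0,0,1],[0,0,0]],[[0,0,0.7],[0,0,0]],[[0,0,0],[0,0,0]],[[0,0,0],[0,0,0]],[[0,0,0],[0,0,0]]]}}

```text
time_s: 13.52
eef_pos: [510.3, -117.9, 193.7]
ee_rot: [0.0, 0.999, -0.042, 0.0]
force: [0.3, -0.2, -1.5]
grip_width: 0.156
```

Emit:
{"fn": "play_rows", "kwargs": {"motion": [[[0,0,0.5],[0,0,0]],[[0,0,0.5],[0,0,0]],[[0,0,0],[0,0,0]],[[0,0,0],[0,0,0]],[[0,0,0],[0,0,0]]]}}

```text
time_s: 13.93
eef_pos: [510.2, -117.9, 192.6]
ee_rot: [-0.0, 0.999, -0.042, -0.0]
force: [-0.7, 0.1, -2.7]
grip_width: 0.149
```

Emit:
{"fn": "play_rows", "kwargs": {"motion": [[[0,0,0.4],[0,0,0]],[[0,0,0],[0,0,0]],[[0,0,0],[0,0,0]],[[0,0,0],[0,0,0]]]}}

```text
time_s: 14.27
eef_pos: [510.3, -117.9, 192.5]
ee_rot: [0.0, 0.999, -0.042, 0.0]
force: [-1.9, 0.3, 2.0]
grip_width: 0.156
```

Emit:
{"fn": "play_rows", "kwargs": {"motion": [[[0,1,0],[0,0,0]],[[0,2,0],[0,0,0]],[[0,3,0],[0,0,0]],[[0,3,0],[0,0,0]],[[0,3,0],[0,0,0]],[[0,3,0],[0,0,0]],[[0,3,0],[0,0,0]],[[0,3,0],[0,0,0]],[[0,3,0],[0,0,0]],[[0,3,0],[0,0,0]],[[0,3,0],[0,0,0]],[[0,3,0],[0,0,0]],[[0,2,0],[0,0,0]],[[0,0,0],[0,0,0]]]}}

```text
time_s: 15.43
eef_pos: [507.4, -153.3, 192.5]
ee_rot: [0.0, 0.999, -0.042, 0.0]
force: [0.7, 2.8, 6.1]
grip_width: 0.155
```

Emit:
{"fn": "play_rows", "kwargs": {"motion": [[[0,2,0],[0,0,0]],[[0,2,0],[0,0,0]],[[0,2,0],[0,0,0]],[[0,2,0],[0,0,0]],[[0,2,0],[0,0,0]],[[0,2,0],[0,0,0]],[[0,2,0],[0,0,0]],[[0,2,0],[0,0,0]],[[0,2,0],[0,0,0]],[[0,2,0],[0,0,0]],[[0,2,0],[0,0,0]],[[0,0,0],[0,0,0]]]}}

```text
time_s: 16.43
eef_pos: [505.5, -175.1, 192.4]
ee_rot: [-0.0, 0.999, -0.042, 0.0]
force: [0.6, 3.8, 4.5]
grip_width: 0.154
```

Run:
```python
from look import *
s=ctrl.sense();p=s["eef_pos"];print(p,s["ee_rot"],s["force"],s["wrist_torque"],s["grip_width"])
look("v9",[507,-175,185],[p,[503.5,-199.5,168]])
```

```text
[ 505.4949121  -175.0866005   192.44986053] [-1.45215980e-05  9.99110507e-01 -4.21679362e-02  2.43887632e-04] [0.58845335 3.76467873 4.51033395] [ 0.71137231 -0.11490122  0.00393112] 0.15409349480635431
scene (121, 144, 4.0)
top (279, 146, 4.0)
```

View pics/v9.png

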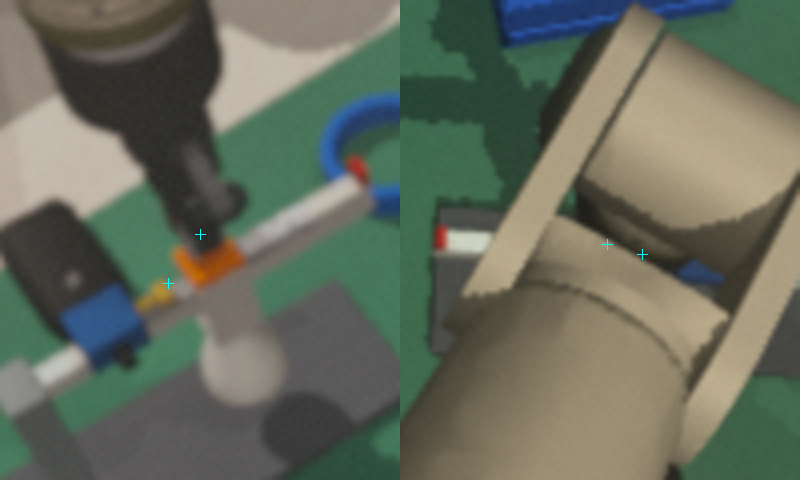

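Emit:
{"fn": "play_rows", "kwargs": {"motion": [[[0,0,-0.3],[0,0,0]],[[0,0,0],[0,0,0]],[[0,1,0],[0,0,0]],[[0,1,0],[0,0,0]],[[0,1,0],[0,0,0]],[[0,1,0],[0,0,0]],[[0,0,0],[0,0,0]],[[0,0,0],[0,0,0]]]}}

```text
time_s: 17.2
eef_pos: [505.0, -178.8, 192.5]
ee_rot: [0.0, 0.999, -0.042, -0.0]
force: [-0.4, 2.7, 2.9]
grip_width: 0.154
```

Emit:
{"fn": "play_rows", "kwargs": {"motion": [[[0,1,0],[0,0,0]],[[0,1,0],[0,0,0]],[[0,0,0],[0,0,0]],[[0,0,0],[0,0,0]]]}}

```text
time_s: 17.53
eef_pos: [504.9, -180.8, 192.5]
ee_rot: [0.0, 0.999, -0.042, -0.0]
force: [-0.5, 2.2, 2.7]
grip_width: 0.153
```

Emit:
{"fn": "play_rows", "kwargs": {"motion": [[[0,1,0],[0,0,0]],[[0,1,0],[0,0,0]],[[0,0,0],[0,0,0]],[[0,0,0],[0,0,0]]]}}

```text
time_s: 17.87
eef_pos: [504.7, -182.8, 192.4]
ee_rot: [0.0, 0.999, -0.042, -0.0]
force: [-0.1, 1.2, 1.6]
grip_width: 0.152
```

Emit:
{"fn": "play_rows", "kwargs": {"motion": [[[0,1,0],[0,0,0]],[[0,1,0],[0,0,0]],[[0,0,0],[0,0,0]],[[0,0,0],[0,0,0]]]}}

```text
time_s: 18.2
eef_pos: [504.5, -184.8, 192.4]
ee_rot: [0.0, 0.999, -0.042, -0.0]
force: [-0.1, 1.7, 0.5]
grip_width: 0.154
```

Emit:
{"fn": "play_rows", "kwargs": {"motion": [[[0,1,0],[0,0,0]],[[0,0,0],[0,0,0]],[[0,0,0],[0,0,0]]]}}

```text
time_s: 18.45
eef_pos: [504.5, -185.6, 192.4]
ee_rot: [-0.0, 0.999, -0.042, -0.0]
force: [-0.4, 3.0, 1.0]
grip_width: 0.151
```

Emit:
{"fn": "play_rows", "kwargs": {"motion": [[[0,1,0],[0,0,0]],[[0,0,0],[0,0,0]],[[0,0,0],[0,0,0]]]}}

```text
time_s: 18.7
eef_pos: [504.4, -186.5, 192.4]
ee_rot: [-0.0, 0.999, -0.042, -0.0]
force: [0.4, 3.0, 0.3]
grip_width: 0.153
```

Emit:
{"fn": "play_rows", "kwargs": {"motion": [[[0,1,0],[0,0,0]],[[0,0,0],[0,0,0]],[[0,0,0],[0,0,0]]]}}

```text
time_s: 18.95
eef_pos: [504.3, -187.6, 192.4]
ee_rot: [-0.0, 0.999, -0.042, -0.0]
force: [0.3, 2.3, 0.3]
grip_width: 0.152
```

Emit:
{"fn": "play_rows", "kwargs": {"motion": [[[0,1,0],[0,0,0]],[[0,0,0],[0,0,0]],[[0,0,0],[0,0,0]]]}}

```text
time_s: 19.2
eef_pos: [504.2, -188.6, 192.4]
ee_rot: [-0.0, 0.999, -0.042, -0.0]
force: [0.7, 4.1, -0.6]
grip_width: 0.155
```

Emit:
{"fn": "play_rows", "kwargs": {"motion": [[[0,1,0],[0,0,0]],[[0,0,0],[0,0,0]],[[0,0,0],[0,0,0]]]}}

```text
time_s: 19.45
eef_pos: [504.2, -189.6, 192.4]
ee_rot: [-0.0, 0.999, -0.042, -0.0]
force: [0.3, 3.7, -1.4]
grip_width: 0.156
```

Emit:
{"fn": "play_rows", "kwargs": {"motion": [[[0,1,0],[0,0,0]],[[0,0,0],[0,0,0]],[[0,0,0],[0,0,0]]]}}

```text
time_s: 19.7
eef_pos: [504.1, -190.6, 192.4]
ee_rot: [-0.0, 0.999, -0.042, -0.0]
force: [0.5, 5.3, -0.3]
grip_width: 0.149
```

Emit:
{"fn": "play_rows", "kwargs": {"motion": [[[0,1,0],[0,0,0]],[[0,0,0],[0,0,0]],[[0,0,0],[0,0,0]]]}}

```text
time_s: 19.95
eef_pos: [504.0, -191.4, 192.4]
ee_rot: [-0.0, 0.999, -0.042, -0.0]
force: [1.2, 5.1, -1.6]
grip_width: 0.153
```

Emit:
{"fn": "play_rows", "kwargs": {"motion": [[[0,1,0],[0,0,0]],[[0,0,0],[0,0,0]],[[0,0,0],[0,0,0]]]}}

```text
time_s: 20.2
eef_pos: [503.9, -192.3, 192.4]
ee_rot: [-0.0, 0.999, -0.042, -0.0]
force: [2.2, 6.2, -1.5]
grip_width: 0.154
```

Emit:
{"fn": "play_rows", "kwargs": {"motion": [[[0,1,0],[0,0,0]],[[0,0,0],[0,0,0]],[[0,0,0],[0,0,0]],[[0,0,0],[0,0,0]]]}}

```text
time_s: 20.53
eef_pos: [503.9, -193.2, 192.4]
ee_rot: [-0.0, 0.999, -0.042, -0.0]
force: [2.1, 6.9, -1.1]
grip_width: 0.154
```

Emit:
{"fn": "play_rows", "kwargs": {"motion": [[[0,0,0.5],[0,0,0]],[[0,0,0.5],[0,0,0]],[[0,0,0],[0,0,0]],[[0,0,0],[0,0,0]]]}}

```text
time_s: 20.87
eef_pos: [503.9, -193.2, 191.6]
ee_rot: [-0.0, 0.999, -0.042, 0.0]
force: [0.6, 6.4, 0.3]
grip_width: 0.152
```

Emit:
{"fn": "play_rows", "kwargs": {"motion": [[[0,0,0.5],[0,0,0]],[[0,0,0.5],[0,0,0]],[[0,0,0],[0,0,0]],[[0,0,0],[0,0,0]]]}}

```text
time_s: 21.2
eef_pos: [503.9, -193.2, 190.6]
ee_rot: [-0.0, 0.999, -0.042, 0.0]
force: [1.6, 6.8, 1.1]
grip_width: 0.152
```

Emit:
{"fn": "play_rows", "kwargs": {"motion": [[[0,0,0.5],[0,0,0]],[[0,0,0.5],[0,0,0]],[[0,0,0],[0,0,0]],[[0,0,0],[0,0,0]]]}}

```text
time_s: 21.53
eef_pos: [503.8, -193.2, 189.5]
ee_rot: [-0.0, 0.999, -0.042, -0.0]
force: [1.7, 7.2, 1.2]
grip_width: 0.151
```

Emit:
{"fn": "play_rows", "kwargs": {"motion": [[[0,0,0.7],[0,0,0]],[[0,0,0.7],[0,0,0]],[[0,0,0.6],[0,0,0]],[[0,0,0],[0,0,0]],[[0,0,0],[0,0,0]]]}}

```text
time_s: 21.95
eef_pos: [503.9, -193.2, 187.5]
ee_rot: [-0.0, 0.999, -0.042, -0.0]
force: [1.0, 6.2, -0.6]
grip_width: 0.152
```

Emit:
{"fn": "play_rows", "kwargs": {"motion": [[[0,0,0.5],[0,0,0]],[[0,0,0.3],[0,0,0]],[[0,0,0],[0,0,0]],[[0,0,0],[0,0,0]],[[0,0,0],[0,0,0]]]}}

```text
time_s: 22.37
eef_pos: [503.8, -193.2, 186.7]
ee_rot: [-0.0, 0.999, -0.042, -0.0]
force: [1.9, 6.4, 0.6]
grip_width: 0.153
```

Emit:
{"fn": "play_rows", "kwargs": {"motion": [[[0,0,0.4],[0,0,0]],[[0,0,0],[0,0,0]],[[0,0,0],[0,0,0]],[[0,0,0],[0,0,0]]]}}

```text
time_s: 22.7
eef_pos: [503.9, -193.2, 186.5]
ee_rot: [-0.0, 0.999, -0.042, 0.0]
force: [0.5, 7.4, 1.4]
grip_width: 0.154
```

Emit:
{"fn": "play_rows", "kwargs": {"motion": [[[0,-0.5,0],[0,0,0]],[[0,-0.5,0],[0,0,0]],[[0,-0.3,0],[0,0,0]],[[0,0,0],[0,0,0]],[[0,0,0],[0,0,0]]]}}

```text
time_s: 23.12
eef_pos: [504.0, -192.2, 186.5]
ee_rot: [0.0, 0.999, -0.042, 0.0]
force: [0.4, 4.9, 1.1]
grip_width: 0.151
```

Emit:
{"fn": "play_rows", "kwargs": {"motion": [[[0,-0.4,0],[0,0,0]],[[0,-0.4,0],[0,0,0]],[[0,0,0],[0,0,0]],[[0,0,0],[0,0,0]]]}}

```text
time_s: 23.45
eef_pos: [504.0, -191.6, 186.5]
ee_rot: [0.0, 0.999, -0.042, 0.0]
force: [-0.1, 4.9, 1.3]
grip_width: 0.151
```

Emit:
{"fn": "play_rows", "kwargs": {"motion": [[[0,-0.4,0],[0,0,0]],[[0,-0.4,0],[0,0,0]],[[0,0,0],[0,0,0]],[[0,0,0],[0,0,0]]]}}

```text
time_s: 23.78
eef_pos: [504.1, -190.9, 186.5]
ee_rot: [0.0, 0.999, -0.042, 0.0]
force: [-1.3, 2.5, 3.9]
grip_width: 0.154
```

Emit:
{"fn": "play_rows", "kwargs": {"motion": [[[0,-0.3,0],[0,0,0]],[[0,-0.2,0],[0,0,0]],[[0,0,0],[0,0,0]],[[0,0,0],[0,0,0]]]}}

```text
time_s: 24.12
eef_pos: [504.1, -190.5, 186.5]
ee_rot: [0.0, 0.999, -0.042, 0.0]
force: [-1.5, 1.5, 3.8]
grip_width: 0.151
```

Emit:
{"fn": "play_rows", "kwargs": {"motion": [[[0,-0.3,-0.1],[0,0,0]],[[0,0,0],[0,0,0]],[[0,0,0],[0,0,0]]]}}

```text
time_s: 24.37
eef_pos: [504.2, -190.2, 186.5]
ee_rot: [0.0, 0.999, -0.042, 0.0]
force: [-2.1, 0.1, 4.2]
grip_width: 0.15
```

Emit:
{"fn": "play_rows", "kwargs": {"motion": [[[0,0,-0.1],[0,0,0]],[[0,0,0],[0,0,0]],[[0,0,0],[0,0,0]],[[0,0,0],[0,0,0]]], "squeeze": 20}}

```text
time_s: 24.7
eef_pos: [504.2, -190.1, 186.5]
ee_rot: [0.0, 0.999, -0.042, 0.0]
force: [-1.3, -2.0, 3.3]
grip_width: 0.154
```

Emit:
{"fn": "play_rows", "kwargs": {"motion": [[[0,0,0],[0,0,0]],[[0,0,0],[0,0,0]],[[0,0,0],[0,0,0]],[[0,0,0],[0,0,0]],[[0,0,0],[0,0,0]],[[0,0,0],[0,0,0]],[[0,0,0],[0,0,0]],[[0,0,0],[0,0,0]]], "fingers": 30}}

```text
time_s: 25.37
eef_pos: [504.2, -189.9, 186.5]
ee_rot: [-0.0, 0.999, -0.042, -0.0]
force: [-0.0, -0.3, -0.5]
grip_width: 0.352
```

Run:
```python
from look import *
s=ctrl.sense();p=s["eef_pos"];print(p,s["ee_rot"],s["force"],s["wrist_torque"],s["grip_width"])
look("v10",[505,-190,185],[p])
```

```text
[ 504.1501893  -189.88865865  186.48350503] [-1.45042173e-05  9.99118981e-01 -4.19673924e-02 -2.30955333e-06] [-0.03964286 -0.29526498 -0.49614831] [ 0.00324949 -0.02475558  0.0168767 ] 0.3515694659421392
scene (115, 147, 4.0)
top (286, 147, 4.0)
```

View pics/v10.png

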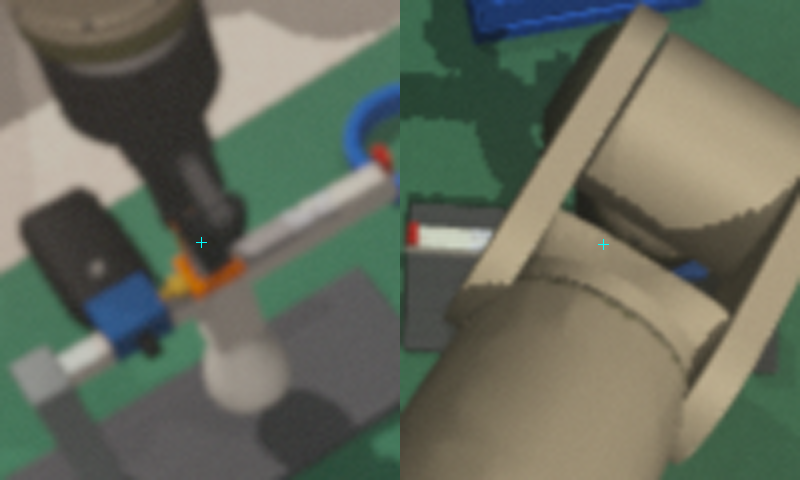

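Released, and the carrier sits against the plunger. I'll retreat straight up.

Emit:
{"fn": "play_rows", "kwargs": {"motion": [[[0,0,-2],[0,0,0]],[[0,0,-4],[0,0,0]],[[0,0,-8],[0,0,0]],[[0,0,-12],[0,0,0]],[[0,0,-12],[0,0,0]],[[0,0,-12],[0,0,0]],[[0,0,-12],[0,0,0]],[[0,0,-12],[0,0,0]],[[0,0,-12],[0,0,0]],[[0,0,-12],[0,0,0]]]}}

```text
time_s: 26.3
eef_pos: [504.1, -189.9, 286.0]
ee_rot: [0.0, 0.999, -0.042, 0.0]
force: [-0.9, 0.1, -0.4]
grip_width: 0.352
```

Emit:
{"fn": "play_rows", "kwargs": {"motion": [[[-15,0,0],[0,0,0]],[[-20,0,0],[0,0,0]],[[-20,0,0],[0,0,0]],[[-20,0,0],[0,0,0]],[[-20,0,0],[0,0,0]],[[-20,0,0],[0,0,0]],[[-15,0,0],[0,0,0]],[[0,0,0],[0,0,0]],[[0,0,0],[0,0,0]]]}}

```text
time_s: 27.05
eef_pos: [374.7, -179.2, 285.4]
ee_rot: [0.001, 0.999, -0.042, 0.001]
force: [0.4, 0.7, 0.4]
grip_width: 0.353
```

Run:
```python
from look import *
s=ctrl.sense();print(s["eef_pos"],s["force"])
look("v11",[504,-190,190],[[504.2,-190,228],[513.5,-80.3,177]])
ims={c:cv2.imread(f"pics/v11_{c}.png")[:,:,::-1].copy() for c in C}
print(proj("scene",[504,-190,210]),proj("top",[504,-190,210]))
A,B=[blob(ims[c],"orange",proj(c,[504,-190,210])[0]) for c in("scene","top")]
print(A[:2],B[:2],tri(A[0],B[0]))
```

```text
[ 374.74788371 -179.18763599  285.41494937] [0.40268106 0.73068407 0.38975081]
scene (114, 146, 4.0)
top (286, 147, 4.0)
[[162.29594376 200.70908891]] [[338.19510989 205.91234627]]
(array([165.58798283, 208.39484979]), array([157, 196,  19,  25, 233], dtype=int32)) (array([335.86956522, 208.20496894]), array([328, 202,  16,  13, 161], dtype=int32)) (array([ 503.62294128, -189.29196497,  180.47161023]), np.float64(0.5874671125611995))
```

View pics/v11.png

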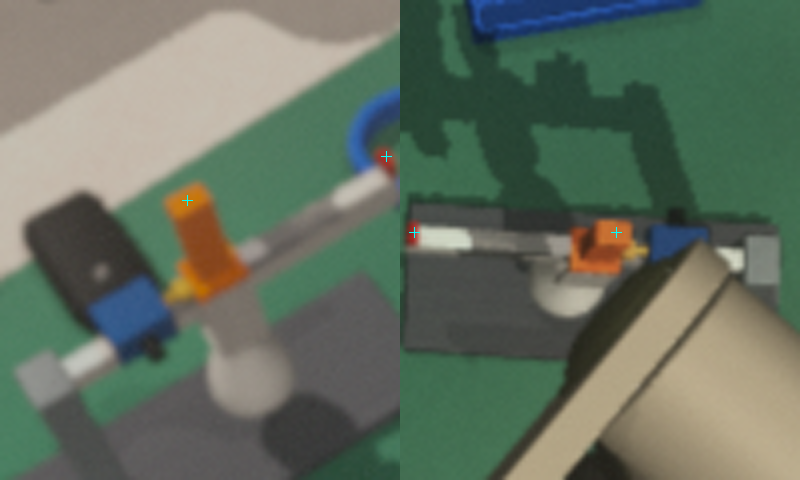

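The carrier is upright and against the plunger. Its tab top is where a z of 228 mm (in the notch) predicts, and it has not moved since I let go.

```bash
python3 -c "
from rig import ctrl
print(ctrl.finish_job())"
```

```text
the job is handed in; nothing more can be done
None
```

I moved the orange-tabbed carrier from the feed rail to the test rail, and it now sits in the notch against the spring plunger. The job is handed in at about 27 s of the 70 s allowed.

- **Transfer:** I lifted the carrier 21 mm over the feed stop and threaded it over the test rail's end stop with no contact force showing. I then set it down about 40 mm in from the free end.
- **Plunger and notch:** The plunger met the carrier at about world y = -185 mm. I pressed it about 8 mm, and the force along the rail read 7.4 N at most. The carrier then went down 6 mm (tool height 192.5 to 186.5 mm) and eased back until the force along the rail was near zero, so the near edge was taking the load. The most I read pressing on the rail was about 6 N up on the tool, or 8–9 N with the carrier's weight.
- **Last checks:** After release and retreat the tool read about zero force. The pictures show the carrier upright, touching the plunger, with its tab top where the notch height predicts. It measured at y = -189.3 mm, against -189.9 mm at release, so it was not pushed back out.

No check failed or disagreed. However, I could not measure the plunger's final position directly, and I did not re-measure the bystanders or the grey-tabbed carrier at the end. Forces were read only at the end of each move, so short peaks in between would not show.

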